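Set the boring machine's blank feed selector by clicks and engage the feed

ROBOT

A 6-joint arm with a two-finger parallel gripper is mounted at the origin on a cart in front of the work surface, level with it; the furniture and walls round the work are solid. World frame = base frame: x ahead of the robot, y to its left, z up, the work surface at z = 0. Lengths are in m, angles in rad, forces in N, time in s.
With the tool pointing down it reaches from about 0.3 to 0.775 m from the base axis. Payload 14.6 kg.
Tool frame: the origin (TCP) lies midway between the tips of the shut fingers; the grasp point (between the pads) lies 19 mm behind it (grasp_offset is the distance from the TCP to the grasp point, in m); z points along the fingers, y is the line along which they close (so a half turn about z gives the same grasp; the last joint's range is limited). The gripper opens to 94 mm and grips with 3 to 60 N. Pads are 16 mm wide; open, the fingers measure 119 mm over their backs; the gripper's body (75 mm by 177 mm) begins 78 mm behind the grasp point.
Start: joints at [1.114, 0.3, 1.521, -0, 1.321, -0.067], TCP at [0.209, 0.509, 0.183] pointing down, gripper open.
Joint ranges: [-3.03, 3.03], [-0.79, 2.21], [0.23, 2.52], [-1.04, 4.18], [0, 3.07], [-2.55, 2.55]. Speed limits (rad/s): [2.22, 2.22, 2.57, 3.14, 3.14, 3.14].

INTERFACE

Orientations are given as [roll, pitch, yaw] about the fixed x, y, z axes, in that order (R = Rz(yaw) Ry(pitch) Rx(roll)).
In Python, from station import * gives the robot as it stands. The module is installed in compiled form; this text tells all that it offers.
- The arm moves only by the tool send_rows, never from a script. Its argument "rows" is a list of rows, each an object of numbers: "dx", "dy", "dz": the shift along the tool's x, y, z in mm; "roll": the turn about the tool's z in degrees; "jaw": the closure, from -1 (fully open) to 1 (shut). In form: [{"dx": .., "dy": .., "dz": .., "roll": .., "jaw": ..}, ...]. A call has 1 to 12 rows; each row shifts and turns the commanded pose from where the row before left it, along the tool's axes as they then stand; what a row does not reach is not made up. A row lasts 1/12 s, in which the tool goes at most 41.7 mm and 7.16 degrees, less where a joint would pass 70% of its speed; a pose out of reach is approached as far as the arm can. A call is refused whole if a number of a shift passes 41.7 or a number of a turn 7.16, either way. A call with a gripper value outside its range is refused whole. The fingers move at their own pace and stop on an object; "force" is the grip in N (left out, the last holds). Time passes only in rows, so rows that do not move let the fingers close. It gives the time, the measured TCP pose, the force, the opening and the grip force at its end, in the units of the state.
- get_obs(): the state, without advancing time (a new reading comes with each control period).
- camera(name): name is "side" or "top" or "wrist"; returns a dict with "frame" (480x640x3 uint8, red, green, blue), "z_map" (480x640 float32, m along the optical axis (not along the pixel's ray), 0 where there is no reading), "camera_matrix" (3x3 intrinsics, pixels), "rvec" (rotation vector, rad) and "tvec" (3), from world to camera coordinates, as OpenCV has them. Camera axes: x right, y down, z forward; pixel columns grow to the right and rows downward; lengths in m; the calibration is good to about 2 mm. A picture is of the moment at which its call begins.
- hand_in(): hands the job in; it is judged then, once.
The state is a dict: "time_s": time; "qpos": joint angles; "joint_vel": joint speeds; "tau": joint torques, N m; "ee_pos": TCP position; "eef_rot": TCP orientation; "force": force on the tool from outside, world axes, zero at the start; "moment": the same for the moment, N m; "grip_width": finger opening in m; "grip_force": force on a finger pad.
Only numpy, scipy, OpenCV 4.12 (cv2) and the standard library are available. Lean on these libraries where they do the work, as an engineer would, in place of code of your own. Each camera call takes 0.05 s, during which the arm holds its last target. There are 200 camera calls.

TASK

The markings on the boring machine's feed control box have worn off, so set the feed by feel: turn the black knob anticlockwise until it rests gently against its end stop, then clockwise by exactly four clicks, and let go with the knob settled in that fourth click. Only then throw the red lever right over, away from the robot, to engage the feed. Never force the knob against an end stop, and leave everything else on the bench where it is.

Things in the scene. Friction and masses are not known exactly. Their poses are not given: they have to be found in the camera images.
- feed_box: Grey metal control box bolted to the bench, 170 (its x) x 250 (its y) x 88 mm high, on a dark plate 290 mm long in y. Origin on the bench under its middle, z up; its slotted front (-x) faces the robot, turned by up to 17 degrees. On its flat top: black knob at its +y (left) end, red lever at its -y (right) end, an 8 mm high amber lamp between them, 55 mm behind the middle.
- selector (a point): Point on the upright axis of the black selector knob, 23 mm above the box's top, half-way up the fluted grip; 62 mm from the box's middle in its +y; fixed to the box, so it does not turn with the knob. The knob is round, 47 mm across the grip, its top 40 mm above the box, with a 52 mm skirt below 7 mm; it has no pointer or mark and starts two clicks or more from its anticlockwise end.
- dial_plate (a point): Foot of the knob's axis on the box's top. The knob has seven evenly spaced rest positions, six clicks in all; the spacing is 14 to 22 degrees and differs from box to box. Between two of them it first resists with 0.12 to 0.3 N m, then gives way and is drawn on into the next, where it settles when let go. Click one is the first rest position clockwise (seen from above) of the end position.
- selector_above (a point): Point 10 mm above the knob's top, on its axis. The end stop lies 2 degrees beyond the end rest position. The knob sits on a plastic shaft that twists 1 rad for 2.5 N m, so against a stop the torque keeps rising softly, above any click, instead of giving way. 0.4 to 0.5 N m there is a firm enough touch; over 0.6 N m damages the stop. A normal grip can do that.
- lever_tip (a point): Middle of the round red grip (16 mm thick, 30 mm long) of the engaging lever, 48 mm from its pivot; it moves with the lever. The pivot is 97 mm above the bench, 78 mm from the box's middle in its -y; the lever swings in the box's x-z plane, over the middle of the box in x.
- engage_lever (a joint): Angle of the red lever: 0 leaning 0.55 rad from upright to the robot's side (-x of the box), as it starts; 1.1 rad thrown right over to the far side (+x of the box), its end of travel. It stays where it is left and takes 3 to 4 N at the grip.
- glue_small: Small white glue bottle with an orange cap, 56 mm across, 160 mm high, standing behind the box; leave alone. Origin at the centre of its underside.
- dowel_pot: Blue pot of dowels, 68 mm across, 62 mm high, behind the box; leave alone. Origin at the centre of its underside.
- offcut_1: Dark board offcut, 89 x 109 x 18 mm, lying to the left in front; leave alone. Origin at the centre of its underside.
- sanding_block: Cork sanding block, 126 x 97 x 24 mm, lying to the right; leave alone. Origin at the centre of its underside.

How it is judged:
By the outcome, as a careful person would: the job done as asked, in the order asked, and still so for the second after the job is handed in, with the robot touching nothing.
It also fails if it takes over 72 s, if anything falls off the work surface, if the arm or the gripper's body presses on something with over 40 N, if the wrist force passes 120 N, or if a joint passes its speed limit or range.

## Working session

There is one attempt and no reset: what is moved stays moved. The work goes in short steps, Python scripts to look and compute and a tool call to move; the robot and the scene stay as the last step left them, time stands still between calls to the robot, and variables do not carry over. Pictures are saved under pics/ and viewed, at most 10 in all, crops included, and the job is handed in when it is done.

Besides the shell and the picture viewer there is one more tool, called after "Request:" as name(argument=value, ...), one argument or row to a line, values as JSON. send_rows: Moves the arm, as the interface text tells. Its arguments: {"type":"object","properties":{"rows":{"type":"array"},"force":{"type":"number"}},"required":["rows"]}

```bash
mkdir -p pics; cat > h.py <<'E'
from station import *
import numpy as np, cv2
def world(c):
    z=c["z_map"]; K=c["camera_matrix"]; R=cv2.Rodrigues(np.array(c["rvec"],float))[0]; t=np.array(c["tvec"],float).reshape(3)
    v,u=np.mgrid[0:480,0:640]
    p=np.stack([(u-K[0][2])*z/K[0][0],(v-K[1][2])*z/K[1][1],z],-1)
    w=(p-t)@R; w[z==0]=np.nan
    return w
def save(c,n): cv2.imwrite(f"pics/{n}.png",c["frame"][:,:,::-1])
E
python3 - <<'E'
from h import *
print(get_obs())
c=camera("top"); save(c,"top1"); w=world(c)
hsv=cv2.cvtColor(c["frame"],cv2.COLOR_RGB2HSV)
m=(np.abs(w[...,2]-0.088)<0.005)
n,l,s,ce=cv2.connectedComponentsWithStats(m.astype(np.uint8))
for i in np.argsort(-s[1:,4])[:3]+1:
    q=w[l==i][:,:2].astype(np.float32); print("box",s[i],cv2.minAreaRect(q))
m=(np.abs(w[...,2]-0.128)<0.004)
n,l,s,ce=cv2.connectedComponentsWithStats(m.astype(np.uint8))
for i in np.argsort(-s[1:,4])[:4]+1:
    q=w[l==i][:,:2].astype(np.float32); print("z128",s[i],cv2.minEnclosingCircle(q),q.mean(0))
f=c["frame"].astype(int); m=(f[...,0]>120)&(f[...,1]<70)&(f[...,2]<70)
print("red",np.argwhere(m).mean(0),np.nanmean(w[m],0),np.nanmax(w[m],0),np.nanmin(w[m],0))
E
```

```text
{'time_s': 0.0, 'qpos': array([ 1.11441307e+00,  3.00466965e-01,  1.52159022e+00, -7.00942015e-06,
        1.32065859e+00, -6.65566307e-02]), 'joint_vel': array([-0.00055081,  0.00047927, -0.0013812 ,  0.0014153 ,  0.00032538,
        0.00044815]), 'tau': array([ 7.18386782e-04, -5.31809235e+01, -3.52739024e+01,  7.09018763e-02,
        2.43633776e-02, -1.20955106e-04]), 'ee_pos': array([0.208874  , 0.50849102, 0.18288473]), 'eef_rot': array([-3.14047156e+00, -6.79219100e-05,  2.75176773e+00]), 'force': array([0.44641776, 0.1823097 , 0.18892224]), 'moment': array([ 0.0097637 , -0.01083548,  0.00932635]), 'grip_force': 0.0, 'grip_width': 0.09393053041975215}
box [ 292  213  108   80 5140] ((0.5560835003852844, -0.20039555430412292), (0.1699591726064682, 0.24941891431808472), 9.254956245422363)
box [158 230  53  18 442] ((0.5883933305740356, 0.20669734477996826), (0.04417761042714119, 0.13015447556972504), 0.3627733886241913)
box [146 407  16  15  80] ((0.15500938892364502, 0.2676514685153961), (0.0294819176197052, 0.03538069874048233), 51.0791015625)
z128 [312 245  19  19 215] ((0.5460939407348633, -0.13875295221805573), 0.022794751450419426) [ 0.5460538 -0.1394582]
z128 [132 384  36   5  93] ((0.22815710306167603, 0.26797565817832947), 0.04191271960735321) [0.22806428 0.2664736 ]
z128 [113 232  13   2  17] ((0.5964593887329102, 0.35831886529922485), 0.015305754728615284) [0.59667444 0.3574567 ]
z128 [154 236   2   7  11] ((0.5803650617599487, 0.26962006092071533), 0.007547281216830015) [0.5797997  0.27013662]
red [215.86882934 462.65303244] [ 0.66077958 -0.51232562  0.03631217] [0.81361251 0.00243606 0.17703072] [ 0.37553158 -0.87958147 -0.00229092]
```

View pics/top1.png

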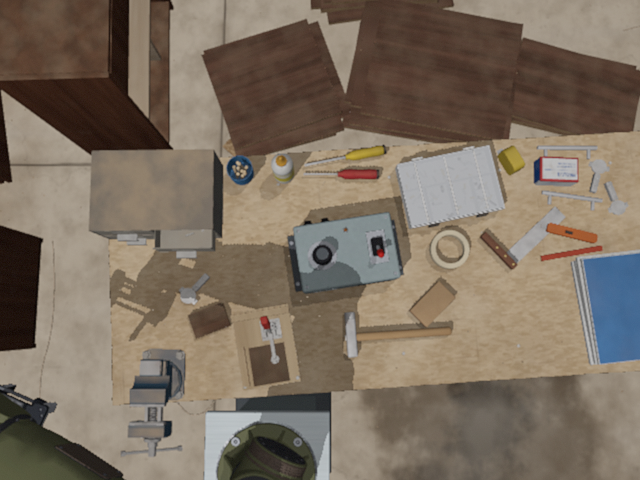

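```bash
python3 - <<'E'
from h import *
c=camera("top"); w=world(c)
ok=np.isfinite(w[...,0])
print("max height grid (cm): rows x, cols y from .65 to -.35")
xs=np.arange(.05,.8,.05); ys=np.arange(.65,-.4,-.05)
for x in xs:
    r=[]
    for y in ys:
        m=ok&(abs(w[...,0]-x)<.025)&(abs(w[...,1]-y)<.025)
        r.append("%3d"%(100*np.nanmax(w[m][:,2])) if m.any() else " --")
    print("%.2f"%x," ".join(r))
m=ok&(c["frame"][...,0]>130)&(c["frame"][...,1]<80)&(abs(w[...,0]-.55)<.08)&(abs(w[...,1]+.27)<.06)&(w[...,2]>.1)
print("lever red",m.sum(),w[m].mean(0),w[m].min(0),w[m].max(0))
save(camera("side"),"side1")
E
```

```text
max height grid (cm): rows x, cols y from .65 to -.35
0.05 -78 -78 -78 -78 -77 -77  12  12  10   6   0   9  30  30  30  27   0 -69 -77 -77 -77
0.10 -79  --  --  --  --  --  12  15  15  56   0   2  26  29  29  28   0 -68 -78 -78 -77
0.15 -77  --  --  --  34  57  59  60  61  61   0   1   1  25   0   1   1  --  --  -- -78
0.20  --  --  23  34  38  56  57  58  16  13   0   1   3   3   2   0   1   0   0   0   0
0.25  --  --  31  38  50  52   1  14  14   4   0   1   3   4   3   2   1   1   1   1   1
0.30  --  --  --  --  --   1   1  14  14   2   0   2   3   6   5   2   1   3   3   1   1
0.35  --  --  --  --  --   0   1   0   1   2   2   2   2  16   3   0   1   3   3   3   3
0.40  --  --  --  --  --   0   0   1   1   2   2   4   4  17   4   0   1   3   1   1   2
0.45  --  --  --  --  --   0   1   1   1   2   2   2   1   1   1   9  10   9   5   1   1
0.50  --  --  --  --  --   1   1   1   1   2   2   1   0   1   1   9  12   9   9  10   9
0.55  --  --  --  --   0   0   1   0  15  15  15   0   1   1   9  13  13   9  13  15   9
0.60  --  --  --  --  15  16  16  16  16  16  16  14   0   1   9   9   9   9  10  10   1
0.65  --  --  --  --  15  16  16  16  16  16  16   1   1   1   1   8   9  10   9   9   5
0.70  --  --  --  --  15  16  16  16  16  16  16   1   1   0   0   0   1   1   1   1   5
0.75  --  --  --  --  15  16  16  16  16  16  16   6   6  13  16   2   2   3   3   3   5
lever red 22 [ 0.54375422 -0.28163386  0.14552494] [ 0.53971255 -0.28761133  0.14128125] [ 0.54966279 -0.27547508  0.15075762]
```

View pics/side1.png

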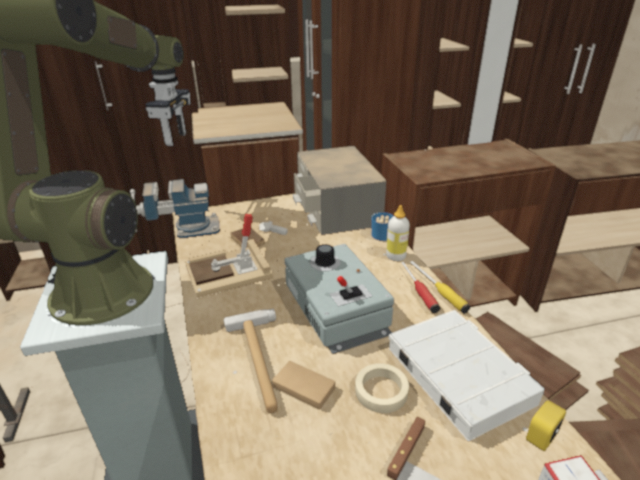

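Request:
send_rows(
  rows=[
    {"dz":-35,"jaw":-1},
    {"dz":-35,"jaw":-1},
    {"dz":-35,"jaw":-1},
    {"dx":-31,"dy":-26,"jaw":-1},
    {"dx":-31,"dy":-26,"jaw":-1},
    {"dx":-31,"dy":-26,"jaw":-1},
    {"dx":-31,"dy":-26,"jaw":-1},
    {"dx":-31,"dy":-26,"jaw":-1},
    {"dx":-31,"dy":-26,"jaw":-1},
    {"dx":-31,"dy":-26,"jaw":-1},
    {"dx":-31,"dy":-26,"jaw":-1},
    {"dx":-31,"dy":-26,"jaw":-1},
  ],
  force=30,
)

```text
invalid input at $.rows[0]: expected keys dx, dy, dz, roll, jaw
```

Request:
send_rows(
  rows=[
    {"dx":-31,"dy":-26,"jaw":-1},
    {"dx":-31,"dy":-26,"jaw":-1},
    {"dx":-31,"dy":-26,"jaw":-1},
    {"dx":-31,"dy":-26,"jaw":-1},
    {"dx":-31,"dy":-26,"jaw":-1},
    {"dx":-31,"dy":-26,"jaw":-1},
    {"dx":-31,"dy":-26,"jaw":-1},
    {"dx":-31,"dy":-26,"jaw":-1},
    {"dx":-31,"dy":-26,"jaw":-1},
    {"roll":7,"jaw":-1},
    {"roll":7,"jaw":-1},
    {"roll":7,"jaw":-1},
  ],
)

```text
invalid input at $.rows[0]: expected keys dx, dy, dz, roll, jaw
```

Request:
send_rows(
  rows=[
    {"roll":7,"jaw":-1},
    {"roll":7,"jaw":-1},
    {"roll":7,"jaw":-1},
    {"roll":7,"jaw":-1},
    {"roll":7,"jaw":-1},
    {"roll":7,"jaw":-1},
    {"roll":7,"jaw":-1},
    {"roll":7,"jaw":-1},
    {"roll":7,"jaw":-1},
    {"roll":7,"jaw":-1},
    {"roll":7,"jaw":-1},
    {"roll":7,"jaw":-1},
  ],
)

```text
invalid input at $.rows[0]: expected keys dx, dy, dz, roll, jaw
```

Request:
send_rows(
  rows=[
    {"roll":7,"jaw":-1},
    {"roll":7,"jaw":-1},
    {"roll":7,"jaw":-1},
    {"roll":7,"jaw":-1},
    {"roll":7,"jaw":-1},
    {"roll":7,"jaw":-1},
    {"roll":7,"jaw":-1},
    {"roll":7,"jaw":-1},
    {"roll":7,"jaw":-1},
    {"roll":7,"jaw":-1},
    {"jaw":-1},
  ],
)

```text
invalid input at $.rows[0]: expected keys dx, dy, dz, roll, jaw
```

```bash
cat > near.py <<'E'
from h import *
import sys
o=get_obs(); print({k:np.round(v,4) for k,v in o.items()})
c=camera("wrist"); save(c,sys.argv[1]); w=world(c)
m=(np.abs(w[...,2]-0.128)<0.004)
n,l,s,ce=cv2.connectedComponentsWithStats(m.astype(np.uint8))
for i in np.argsort(-s[1:,4])[:3]+1:
    q=w[l==i][:,:2].astype(np.float32); print("z128",s[i],cv2.minEnclosingCircle(q),q.mean(0),np.nanmean(w[l==i][:,2]))
m=(np.abs(w[...,2]-0.088)<0.005)
print("boxtop z",np.nanmedian(w[m][:,2]),cv2.minAreaRect(w[m][:,:2].astype(np.float32)))
yaw=o["eef_rot"][2]
E
python3 near.py wrist1
```

```text
{'time_s': np.float64(0.15), 'qpos': array([ 1.1144,  0.3003,  1.5214, -0.    ,  1.3207, -0.0666]), 'joint_vel': array([ 0.    , -0.0004, -0.0019,  0.0001,  0.0008, -0.001 ]), 'tau': array([ 4.00000e-04, -5.31960e+01, -3.52822e+01,  7.08000e-02,
        2.36000e-02, -0.00000e+00]), 'ee_pos': array([0.2089, 0.5085, 0.183 ]), 'eef_rot': array([-3.1407e+00, -1.0000e-04,  2.7518e+00]), 'force': array([-0.3655, -1.1908,  0.1361]), 'moment': array([ 0.0247, -0.0172,  0.0374]), 'grip_force': np.float64(0.0), 'grip_width': np.float64(0.0943)}
z128 [ 26 226  40  44 362] ((0.12716247141361237, 0.3031206727027893), 0.019738122820854187) [0.12485261 0.3101681 ] 0.12791055261672987
z128 [ 31 163  13  15  91] ((0.0703928992152214, 0.33030974864959717), 0.0054389480501413345) [0.0706332 0.3303984] 0.1250921304966869
z128 [ 58 271   2   1   2] ((0.14615550637245178, 0.3059716820716858), 0.0002691243134904653) [0.1461555  0.30597168] 0.12983857059161502
boxtop z 0.08904389376193436 ((0.14307846128940582, 0.28379395604133606), (0.05506272241473198, 0.16712382435798645), 82.50440979003906)
```

View pics/wrist1.png

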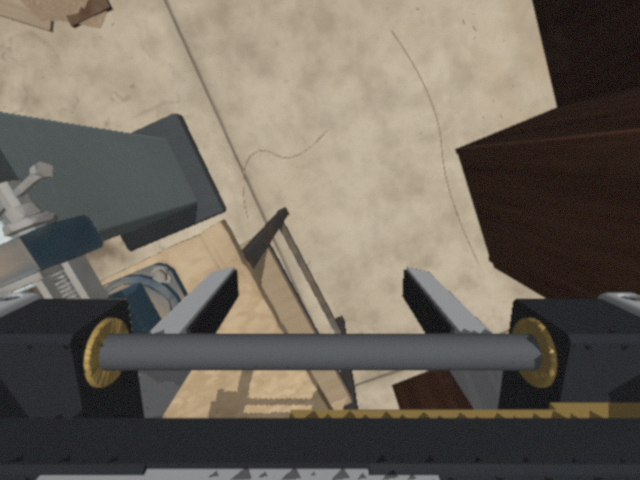

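Request:
send_rows(
  rows=[
    {"dx":0,"dy":0,"dz":-35,"roll":0,"jaw":-1},
    {"dx":0,"dy":0,"dz":-35,"roll":0,"jaw":-1},
    {"dx":0,"dy":0,"dz":-35,"roll":0,"jaw":-1},
    {"dx":-31,"dy":-26,"dz":0,"roll":0,"jaw":-1},
    {"dx":-31,"dy":-26,"dz":0,"roll":0,"jaw":-1},
    {"dx":-31,"dy":-26,"dz":0,"roll":0,"jaw":-1},
    {"dx":-31,"dy":-26,"dz":0,"roll":0,"jaw":-1},
    {"dx":-31,"dy":-26,"dz":0,"roll":0,"jaw":-1},
    {"dx":-31,"dy":-26,"dz":0,"roll":0,"jaw":-1},
    {"dx":-31,"dy":-26,"dz":0,"roll":0,"jaw":-1},
    {"dx":-31,"dy":-26,"dz":0,"roll":0,"jaw":-1},
    {"dx":-31,"dy":-26,"dz":0,"roll":0,"jaw":-1},
  ],
  force=30,
)

```text
time_s: 1.2
ee_pos: [0.3785, 0.1844, 0.2886]
eef_rot: [3.141, 0.0, 2.752]
force: [0.3, 0.4, -1.1]
grip_width: 0.0937
grip_force: 0.0
```

Request:
send_rows(
  rows=[
    {"dx":-31,"dy":-26,"dz":0,"roll":0,"jaw":-1},
    {"dx":-31,"dy":-26,"dz":0,"roll":0,"jaw":-1},
    {"dx":-31,"dy":-26,"dz":0,"roll":0,"jaw":-1},
    {"dx":-31,"dy":-26,"dz":0,"roll":0,"jaw":-1},
    {"dx":-31,"dy":-26,"dz":0,"roll":0,"jaw":-1},
    {"dx":-31,"dy":-26,"dz":0,"roll":0,"jaw":-1},
    {"dx":-31,"dy":-26,"dz":0,"roll":0,"jaw":-1},
    {"dx":-31,"dy":-26,"dz":0,"roll":0,"jaw":-1},
    {"dx":-31,"dy":-26,"dz":0,"roll":0,"jaw":-1},
    {"dx":0,"dy":0,"dz":0,"roll":7,"jaw":-1},
    {"dx":0,"dy":0,"dz":0,"roll":7,"jaw":-1},
    {"dx":0,"dy":0,"dz":0,"roll":7,"jaw":-1},
  ],
)

```text
time_s: 2.2
ee_pos: [0.5473, -0.1369, 0.2877]
eef_rot: [-3.141, -0.001, 2.378]
force: [-0.1, -0.2, -0.2]
grip_width: 0.0939
grip_force: 0.0
```

Request:
send_rows(
  rows=[
    {"dx":0,"dy":0,"dz":0,"roll":7,"jaw":-1},
    {"dx":0,"dy":0,"dz":0,"roll":7,"jaw":-1},
    {"dx":0,"dy":0,"dz":0,"roll":7,"jaw":-1},
    {"dx":0,"dy":0,"dz":0,"roll":7,"jaw":-1},
    {"dx":0,"dy":0,"dz":0,"roll":7,"jaw":-1},
    {"dx":0,"dy":0,"dz":0,"roll":7,"jaw":-1},
    {"dx":0,"dy":0,"dz":0,"roll":7,"jaw":-1},
    {"dx":0,"dy":0,"dz":0,"roll":7,"jaw":-1},
    {"dx":0,"dy":0,"dz":0,"roll":7,"jaw":-1},
    {"dx":0,"dy":0,"dz":0,"roll":7,"jaw":-1},
    {"dx":0,"dy":0,"dz":0,"roll":7,"jaw":-1},
    {"dx":0,"dy":0,"dz":0,"roll":7,"jaw":-1},
  ],
)

```text
time_s: 3.2
ee_pos: [0.5472, -0.1362, 0.2882]
eef_rot: [-3.141, 0.0, 0.913]
force: [0.2, 0.0, -0.7]
grip_width: 0.0938
grip_force: 0.0
```

Request:
send_rows(
  rows=[
    {"dx":0,"dy":0,"dz":0,"roll":7,"jaw":-1},
    {"dx":0,"dy":0,"dz":0,"roll":7,"jaw":-1},
    {"dx":0,"dy":0,"dz":0,"roll":7,"jaw":-1},
    {"dx":0,"dy":0,"dz":0,"roll":7,"jaw":-1},
    {"dx":0,"dy":0,"dz":0,"roll":7,"jaw":-1},
    {"dx":0,"dy":0,"dz":0,"roll":7,"jaw":-1},
    {"dx":0,"dy":0,"dz":0,"roll":7,"jaw":-1},
    {"dx":0,"dy":0,"dz":0,"roll":7,"jaw":-1},
    {"dx":0,"dy":0,"dz":0,"roll":7,"jaw":-1},
    {"dx":0,"dy":0,"dz":0,"roll":7,"jaw":-1},
    {"dx":0,"dy":0,"dz":0,"roll":0,"jaw":-1},
  ],
)

```text
time_s: 4.12
ee_pos: [0.5472, -0.1362, 0.2883]
eef_rot: [3.142, 0.0, -0.309]
force: [1.0, -0.5, -0.1]
grip_width: 0.0944
grip_force: 0.0
```

```bash
python3 near.py wrist2
```

```text
{'time_s': np.float64(4.1167), 'qpos': array([-0.3089,  0.2772,  1.3101, -0.    ,  1.5546,  1.5705]), 'joint_vel': array([ 0.0004,  0.0006, -0.0008, -0.001 , -0.001 , -0.2411]), 'tau': array([-6.30000e-03, -5.39334e+01, -3.73582e+01,  1.39000e-02,
       -7.37000e-02,  2.92620e+00]), 'ee_pos': array([ 0.5472, -0.1362,  0.2883]), 'eef_rot': array([ 3.1416e+00,  4.0000e-04, -3.0860e-01]), 'force': array([ 0.9851, -0.4869, -0.0754]), 'moment': array([ 0.016 ,  0.1668, -0.0074]), 'grip_force': np.float64(0.0), 'grip_width': np.float64(0.0944)}
z128 [ 302  204   41   41 1251] ((0.5471764802932739, -0.1389634758234024), 0.023088205605745316) [ 0.54798156 -0.13891396] 0.12852144754039227
z128 [   0   83  100  205 1212] ((0.6717126965522766, 0.13014769554138184), 0.11456111818552017) [0.67634344 0.12863247] 0.12795306793503702
z128 [148  22  20  32 131] ((0.7766499519348145, -0.037405990064144135), 0.015209348872303963) [ 0.77005273 -0.04222624] 0.12742037921772553
boxtop z 0.0886376948325118 ((0.5819886922836304, -0.054891377687454224), (0.5557615160942078, 0.41390421986579895), 55.156192779541016)
```

View pics/wrist2.png

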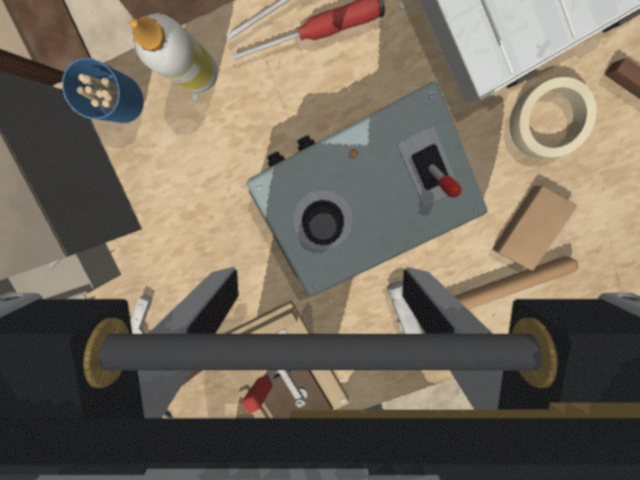

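Request:
send_rows(
  rows=[
    {"dx":0.8,"dy":2.7,"dz":34,"roll":0,"jaw":-1},
    {"dx":0,"dy":0,"dz":34,"roll":0,"jaw":-1},
    {"dx":0,"dy":0,"dz":34,"roll":0,"jaw":-1},
    {"dx":0,"dy":0,"dz":34,"roll":0,"jaw":-1},
    {"dx":0,"dy":0,"dz":25,"roll":0,"jaw":-1},
    {"dx":0,"dy":0,"dz":15,"roll":0,"jaw":-1},
    {"dx":0,"dy":0,"dz":12,"roll":0,"jaw":-1},
    {"dx":0,"dy":0,"dz":0,"roll":0,"jaw":-1},
    {"dx":0,"dy":0,"dz":0,"roll":0,"jaw":-1},
  ],
)

```text
time_s: 4.92
ee_pos: [0.5474, -0.1391, 0.1008]
eef_rot: [3.142, 0.0, -0.301]
force: [0.2, 0.2, 1.3]
grip_width: 0.0943
grip_force: 0.0
```

```bash
cat > o.py <<'E'
from h import *
o=get_obs(); print("t",round(o["time_s"],2),"pos",np.round(o["ee_pos"]*1000,1),"yaw",np.round(np.degrees(o["eef_rot"]),2),"F",np.round(o["force"],2),"M",np.round(o["moment"],3),"tau6",round(o["tau"][5],3),"grip",np.round([o["grip_width"]*1000,o["grip_force"]],1),"q6",round(o["qpos"][5],3))
E
python3 o.py; python3 o.py
```

```text
t 4.92 pos [ 547.4 -139.1  100.8] yaw [180.     0.   -17.22] F [0.15 0.21 1.35] M [-0.012  0.13  -0.043] tau6 -0.063 grip [94.3  0. ] q6 1.558
t 4.92 pos [ 547.4 -139.1  100.8] yaw [180.     0.   -17.22] F [0.15 0.21 1.35] M [-0.012  0.13  -0.043] tau6 -0.063 grip [94.3  0. ] q6 1.558
```

Request:
send_rows(
  rows=[
    {"dx":0,"dy":0,"dz":0,"roll":0,"jaw":1},
    {"dx":0,"dy":0,"dz":0,"roll":0,"jaw":1},
    {"dx":0,"dy":0,"dz":0,"roll":0,"jaw":1},
    {"dx":0,"dy":0,"dz":0,"roll":0,"jaw":1},
    {"dx":0,"dy":0,"dz":0,"roll":0,"jaw":1},
    {"dx":0,"dy":0,"dz":0,"roll":0,"jaw":1},
    {"dx":0,"dy":0,"dz":0,"roll":0,"jaw":1},
    {"dx":0,"dy":0,"dz":0,"roll":0,"jaw":1},
  ],
  force=30,
)

```text
time_s: 5.58
ee_pos: [0.5472, -0.1391, 0.1005]
eef_rot: [3.141, -0.0, -0.302]
force: [-0.3, -4.6, 2.1]
grip_width: 0.044
grip_force: 25.7
```

```bash
python3 o.py
```

```text
t 5.58 pos [ 547.2 -139.1  100.5] yaw [179.99  -0.   -17.33] F [-0.27 -4.56  2.06] M [-0.747  0.44  -0.01 ] tau6 0.003 grip [44.  25.7] q6 1.56
```

Request:
send_rows(
  rows=[
    {"dx":0,"dy":0,"dz":0,"roll":-2,"jaw":1},
    {"dx":0,"dy":0,"dz":0,"roll":-2,"jaw":1},
    {"dx":0,"dy":0,"dz":0,"roll":0,"jaw":1},
    {"dx":0,"dy":0,"dz":0,"roll":0,"jaw":1},
  ],
)

```text
time_s: 5.92
ee_pos: [0.5472, -0.1392, 0.1005]
eef_rot: [3.141, 0.0, -0.234]
force: [-1.4, -1.9, 1.7]
grip_width: 0.044
grip_force: 30.0
```

```bash
python3 o.py
```

```text
t 5.92 pos [ 547.2 -139.2  100.5] yaw [179.99   0.   -13.4 ] F [-1.45 -1.89  1.66] M [-0.272  0.351 -0.15 ] tau6 -0.408 grip [44. 30.] q6 1.491
```

Request:
send_rows(
  rows=[
    {"dx":0,"dy":0,"dz":0,"roll":-2,"jaw":1},
    {"dx":0,"dy":0,"dz":0,"roll":-2,"jaw":1},
    {"dx":0,"dy":0,"dz":0,"roll":0,"jaw":1},
    {"dx":0,"dy":0,"dz":0,"roll":0,"jaw":1},
  ],
)

```text
time_s: 6.25
ee_pos: [0.5472, -0.1391, 0.1005]
eef_rot: [3.141, -0.0, -0.165]
force: [-1.5, -1.6, 1.4]
grip_width: 0.044
grip_force: 30.0
```

```bash
python3 o.py
```

```text
t 6.25 pos [ 547.2 -139.1  100.5] yaw [179.99  -0.    -9.45] F [-1.5  -1.59  1.42] M [-0.317  0.447 -0.279] tau6 -0.524 grip [44. 30.] q6 1.422
```

Request:
send_rows(
  rows=[
    {"dx":0,"dy":0,"dz":0,"roll":-2,"jaw":1},
    {"dx":0,"dy":0,"dz":0,"roll":-2,"jaw":1},
    {"dx":0,"dy":0,"dz":0,"roll":0,"jaw":1},
    {"dx":0,"dy":0,"dz":0,"roll":0,"jaw":1},
  ],
)

```text
time_s: 6.58
ee_pos: [0.5474, -0.1391, 0.1005]
eef_rot: [3.142, -0.0, -0.095]
force: [0.1, -1.2, -0.5]
grip_width: 0.0434
grip_force: 30.0
```

```bash
python3 o.py
```

```text
t 6.58 pos [ 547.4 -139.1  100.5] yaw [ 1.80e+02 -2.00e-02 -5.45e+00] F [ 0.11 -1.17 -0.51] M [-0.211  0.107  0.015] tau6 -0.263 grip [43.4 30. ] q6 1.352
```

Request:
send_rows(
  rows=[
    {"dx":0,"dy":0,"dz":0,"roll":-2,"jaw":1},
    {"dx":0,"dy":0,"dz":0,"roll":-2,"jaw":1},
    {"dx":0,"dy":0,"dz":0,"roll":0,"jaw":1},
    {"dx":0,"dy":0,"dz":0,"roll":0,"jaw":1},
  ],
)

```text
time_s: 6.92
ee_pos: [0.5473, -0.1388, 0.1005]
eef_rot: [-3.141, -0.0, -0.025]
force: [0.2, 0.1, 1.6]
grip_width: 0.0437
grip_force: 30.0
```

```bash
python3 o.py
```

```text
t 6.92 pos [ 547.3 -138.8  100.5] yaw [-1.7999e+02 -1.0000e-02 -1.4400e+00] F [0.18 0.11 1.6 ] M [0.237 0.185 0.192] tau6 -0.054 grip [43.7 30. ] q6 1.283
```

Request:
send_rows(
  rows=[
    {"dx":0,"dy":0,"dz":0,"roll":-2,"jaw":1},
    {"dx":0,"dy":0,"dz":0,"roll":-2,"jaw":1},
    {"dx":0,"dy":0,"dz":0,"roll":0,"jaw":1},
    {"dx":0,"dy":0,"dz":0,"roll":0,"jaw":1},
  ],
)

```text
time_s: 7.25
ee_pos: [0.5473, -0.1388, 0.1005]
eef_rot: [-3.141, -0.0, 0.044]
force: [-0.1, 2.3, 3.0]
grip_width: 0.0438
grip_force: 30.0
```

```bash
python3 o.py
```

```text
t 7.25 pos [ 547.3 -138.8  100.5] yaw [-1.7998e+02 -1.0000e-02  2.5400e+00] F [-0.11  2.33  3.02] M [0.44  0.221 0.072] tau6 -0.196 grip [43.8 30. ] q6 1.213
```

Request:
send_rows(
  rows=[
    {"dx":0,"dy":0,"dz":0,"roll":-2,"jaw":1},
    {"dx":0,"dy":0,"dz":0,"roll":-2,"jaw":1},
    {"dx":0,"dy":0,"dz":0,"roll":0,"jaw":1},
    {"dx":0,"dy":0,"dz":0,"roll":0,"jaw":1},
  ],
)

```text
time_s: 7.58
ee_pos: [0.5473, -0.1388, 0.1005]
eef_rot: [-3.141, 0.0, 0.114]
force: [-2.2, 2.9, 2.5]
grip_width: 0.0436
grip_force: 30.0
```

```bash
python3 o.py
```

```text
t 7.58 pos [ 547.3 -138.8  100.5] yaw [-179.98    0.      6.52] F [-2.2   2.91  2.47] M [ 0.664  0.387 -0.095] tau6 -0.333 grip [43.6 30. ] q6 1.143
```

Request:
send_rows(
  rows=[
    {"dx":0,"dy":0,"dz":0,"roll":-2,"jaw":1},
    {"dx":0,"dy":0,"dz":0,"roll":-2,"jaw":1},
    {"dx":0,"dy":0,"dz":0,"roll":0,"jaw":1},
    {"dx":0,"dy":0,"dz":0,"roll":0,"jaw":1},
  ],
)

```text
time_s: 7.92
ee_pos: [0.5472, -0.1388, 0.1005]
eef_rot: [-3.141, 0.0, 0.184]
force: [-1.5, 2.8, 2.7]
grip_width: 0.044
grip_force: 30.0
```

```bash
python3 o.py
```

```text
t 7.92 pos [ 547.2 -138.8  100.5] yaw [-179.98    0.     10.52] F [-1.47  2.8   2.69] M [ 0.781  0.469 -0.276] tau6 -0.473 grip [44. 30.] q6 1.074
```

Request:
send_rows(
  rows=[
    {"dx":0,"dy":0,"dz":0,"roll":-2,"jaw":1},
    {"dx":0,"dy":0,"dz":0,"roll":-2,"jaw":1},
    {"dx":0,"dy":0,"dz":0,"roll":0,"jaw":1},
    {"dx":0,"dy":0,"dz":0,"roll":0,"jaw":1},
  ],
)

```text
time_s: 8.25
ee_pos: [0.5473, -0.1388, 0.1005]
eef_rot: [-3.141, -0.0, 0.254]
force: [-0.8, 4.6, 5.2]
grip_width: 0.0439
grip_force: 30.0
```

```bash
python3 o.py
```

```text
t 8.25 pos [ 547.3 -138.8  100.5] yaw [-1.7998e+02 -1.0000e-02  1.4530e+01] F [-0.76  4.61  5.19] M [ 1.147  0.45  -0.142] tau6 -0.365 grip [43.9 30. ] q6 1.004
```

Request:
send_rows(
  rows=[
    {"dx":0,"dy":0,"dz":0,"roll":-2,"jaw":1},
    {"dx":0,"dy":0,"dz":0,"roll":-2,"jaw":1},
    {"dx":0,"dy":0,"dz":0,"roll":0,"jaw":1},
    {"dx":0,"dy":0,"dz":0,"roll":0,"jaw":1},
  ],
)

```text
time_s: 8.58
ee_pos: [0.5473, -0.1386, 0.1005]
eef_rot: [-3.141, -0.0, 0.324]
force: [-1.4, 5.9, 4.0]
grip_width: 0.0438
grip_force: 30.0
```

```bash
python3 o.py
```

```text
t 8.58 pos [ 547.3 -138.6  100.5] yaw [-179.97   -0.     18.58] F [-1.4   5.9   3.97] M [1.391 0.489 0.192] tau6 0.027 grip [43.8 30. ] q6 0.933
```

Request:
send_rows(
  rows=[
    {"dx":0,"dy":0,"dz":0,"roll":-2,"jaw":1},
    {"dx":0,"dy":0,"dz":0,"roll":-2,"jaw":1},
    {"dx":0,"dy":0,"dz":0,"roll":0,"jaw":1},
    {"dx":0,"dy":0,"dz":0,"roll":0,"jaw":1},
  ],
)

```text
time_s: 8.92
ee_pos: [0.5472, -0.1385, 0.1005]
eef_rot: [-3.141, 0.0, 0.394]
force: [-1.5, 6.5, 4.5]
grip_width: 0.0441
grip_force: 30.0
```

```bash
python3 o.py
```

```text
t 8.92 pos [ 547.2 -138.5  100.5] yaw [-179.96    0.     22.58] F [-1.53  6.49  4.52] M [1.395 0.534 0.135] tau6 -0.073 grip [44.1 30. ] q6 0.863
```

Request:
send_rows(
  rows=[
    {"dx":0,"dy":0,"dz":0,"roll":-2,"jaw":1},
    {"dx":0,"dy":0,"dz":0,"roll":-2,"jaw":1},
    {"dx":0,"dy":0,"dz":0,"roll":0,"jaw":1},
    {"dx":0,"dy":0,"dz":0,"roll":0,"jaw":1},
  ],
)

```text
time_s: 9.25
ee_pos: [0.5471, -0.1385, 0.1005]
eef_rot: [-3.141, 0.0, 0.464]
force: [-1.6, 6.0, 5.1]
grip_width: 0.0437
grip_force: 30.0
```

```bash
python3 o.py
```

```text
t 9.25 pos [ 547.1 -138.5  100.5] yaw [-179.95    0.     26.57] F [-1.62  5.96  5.09] M [ 1.388  0.613 -0.062] tau6 -0.217 grip [43.7 30. ] q6 0.794
```

Request:
send_rows(
  rows=[
    {"dx":0,"dy":0,"dz":0,"roll":-2,"jaw":1},
    {"dx":0,"dy":0,"dz":0,"roll":-2,"jaw":1},
    {"dx":0,"dy":0,"dz":0,"roll":0,"jaw":1},
    {"dx":0,"dy":0,"dz":0,"roll":0,"jaw":1},
  ],
)

```text
time_s: 9.58
ee_pos: [0.5471, -0.1385, 0.1005]
eef_rot: [-3.141, 0.0, 0.533]
force: [-3.2, 5.2, 4.6]
grip_width: 0.0438
grip_force: 30.0
```

```bash
python3 o.py
```

```text
t 9.58 pos [ 547.1 -138.5  100.5] yaw [-179.95    0.     30.56] F [-3.17  5.19  4.61] M [ 1.336  0.76  -0.214] tau6 -0.358 grip [43.8 30. ] q6 0.724
```

Request:
send_rows(
  rows=[
    {"dx":0,"dy":0,"dz":0,"roll":-1.5,"jaw":1},
    {"dx":0,"dy":0,"dz":0,"roll":-1.5,"jaw":1},
    {"dx":0,"dy":0,"dz":0,"roll":0,"jaw":1},
    {"dx":0,"dy":0,"dz":0,"roll":0,"jaw":1},
  ],
)

```text
time_s: 9.92
ee_pos: [0.547, -0.1386, 0.1005]
eef_rot: [-3.141, 0.0, 0.585]
force: [-3.0, 5.9, 4.7]
grip_width: 0.0437
grip_force: 30.0
```

```bash
python3 o.py
```

```text
t 9.92 pos [ 547.  -138.6  100.5] yaw [-179.94    0.     33.54] F [-3.    5.94  4.74] M [ 1.433  0.745 -0.314] tau6 -0.42 grip [43.7 30. ] q6 0.672
```

Request:
send_rows(
  rows=[
    {"dx":0,"dy":0,"dz":0,"roll":-1,"jaw":1},
    {"dx":0,"dy":0,"dz":0,"roll":-1,"jaw":1},
    {"dx":0,"dy":0,"dz":0,"roll":0,"jaw":1},
    {"dx":0,"dy":0,"dz":0,"roll":0,"jaw":1},
  ],
)

```text
time_s: 10.25
ee_pos: [0.5471, -0.1385, 0.1005]
eef_rot: [-3.141, -0.0, 0.62]
force: [-1.9, 6.0, 5.4]
grip_width: 0.0437
grip_force: 30.0
```

```bash
python3 o.py
```

```text
t 10.25 pos [ 547.1 -138.5  100.5] yaw [-179.94   -0.     35.54] F [-1.92  6.02  5.41] M [ 1.409  0.708 -0.239] tau6 -0.347 grip [43.7 30. ] q6 0.637
```

Request:
send_rows(
  rows=[
    {"dx":0,"dy":0,"dz":0,"roll":-1.5,"jaw":1},
    {"dx":0,"dy":0,"dz":0,"roll":-1.5,"jaw":1},
    {"dx":0,"dy":0,"dz":0,"roll":0,"jaw":1},
    {"dx":0,"dy":0,"dz":0,"roll":0,"jaw":1},
  ],
)

```text
time_s: 10.58
ee_pos: [0.5471, -0.1383, 0.1005]
eef_rot: [-3.14, -0.0, 0.673]
force: [-3.3, 7.1, 4.6]
grip_width: 0.0437
grip_force: 30.0
```

```bash
python3 o.py
```

```text
t 10.58 pos [ 547.1 -138.3  100.5] yaw [-1.7993e+02 -1.0000e-02  3.8570e+01] F [-3.33  7.11  4.57] M [1.666 0.702 0.048] tau6 -0.06 grip [43.7 30. ] q6 0.584
```

Request:
send_rows(
  rows=[
    {"dx":0,"dy":0,"dz":0,"roll":-2,"jaw":1},
    {"dx":0,"dy":0,"dz":0,"roll":-2,"jaw":1},
    {"dx":0,"dy":0,"dz":0,"roll":0,"jaw":1},
    {"dx":0,"dy":0,"dz":0,"roll":0,"jaw":1},
  ],
)

```text
time_s: 10.92
ee_pos: [0.5469, -0.1382, 0.1004]
eef_rot: [-3.14, -0.0, 0.743]
force: [-3.4, 8.4, 5.8]
grip_width: 0.0437
grip_force: 30.0
```

```bash
python3 o.py
```

```text
t 10.92 pos [ 546.9 -138.2  100.4] yaw [-179.91   -0.     42.59] F [-3.44  8.4   5.79] M [1.683 0.803 0.096] tau6 -0.03 grip [43.7 30. ] q6 0.514
```

Request:
send_rows(
  rows=[
    {"dx":0,"dy":0,"dz":0,"roll":-2,"jaw":1},
    {"dx":0,"dy":0,"dz":0,"roll":-2,"jaw":1},
    {"dx":0,"dy":0,"dz":0,"roll":0,"jaw":1},
    {"dx":0,"dy":0,"dz":0,"roll":0,"jaw":1},
  ],
)

```text
time_s: 11.25
ee_pos: [0.5469, -0.1382, 0.1004]
eef_rot: [-3.14, -0.0, 0.813]
force: [-3.9, 7.8, 5.3]
grip_width: 0.0443
grip_force: 30.0
```

```bash
python3 o.py
```

```text
t 11.25 pos [ 546.9 -138.2  100.4] yaw [-1.7991e+02 -1.0000e-02  4.6580e+01] F [-3.9   7.76  5.31] M [1.708 0.941 0.034] tau6 -0.169 grip [44.3 30. ] q6 0.445
```

Request:
send_rows(
  rows=[
    {"dx":0,"dy":0,"dz":0,"roll":-2,"jaw":1},
    {"dx":0,"dy":0,"dz":0,"roll":-2,"jaw":1},
    {"dx":0,"dy":0,"dz":0,"roll":0,"jaw":1},
    {"dx":0,"dy":0,"dz":0,"roll":0,"jaw":1},
  ],
)

```text
time_s: 11.58
ee_pos: [0.5469, -0.1383, 0.1004]
eef_rot: [-3.14, -0.0, 0.882]
force: [-4.2, 8.0, 6.2]
grip_width: 0.0434
grip_force: 30.0
```

```bash
python3 o.py
```

```text
t 11.58 pos [ 546.9 -138.3  100.4] yaw [-1.799e+02 -1.000e-02  5.056e+01] F [-4.15  8.04  6.18] M [ 1.65   1.02  -0.134] tau6 -0.308 grip [43.4 30. ] q6 0.375
```

Request:
send_rows(
  rows=[
    {"dx":0,"dy":0,"dz":0,"roll":-2,"jaw":1},
    {"dx":0,"dy":0,"dz":0,"roll":-2,"jaw":1},
    {"dx":0,"dy":0,"dz":0,"roll":0,"jaw":1},
    {"dx":0,"dy":0,"dz":0,"roll":0,"jaw":1},
  ],
)

```text
time_s: 11.92
ee_pos: [0.5468, -0.1383, 0.1005]
eef_rot: [-3.14, -0.0, 0.952]
force: [-4.3, 7.5, 6.1]
grip_width: 0.0438
grip_force: 30.0
```

```bash
python3 o.py
```

```text
t 11.92 pos [ 546.8 -138.3  100.5] yaw [-1.799e+02 -2.000e-02  5.456e+01] F [-4.25  7.49  6.1 ] M [ 1.602  1.082 -0.271] tau6 -0.449 grip [43.8 30. ] q6 0.305
```

Request:
send_rows(
  rows=[
    {"dx":0,"dy":0,"dz":0,"roll":-1,"jaw":1},
    {"dx":0,"dy":0,"dz":0,"roll":-1,"jaw":1},
    {"dx":0,"dy":0,"dz":0,"roll":0,"jaw":1},
    {"dx":0,"dy":0,"dz":0,"roll":0,"jaw":1},
  ],
)

```text
time_s: 12.25
ee_pos: [0.5468, -0.1383, 0.1004]
eef_rot: [-3.14, -0.0, 0.987]
force: [-3.2, 7.2, 6.9]
grip_width: 0.044
grip_force: 30.0
```

```bash
python3 o.py
```

```text
t 12.25 pos [ 546.8 -138.3  100.4] yaw [-1.799e+02 -2.000e-02  5.654e+01] F [-3.2   7.23  6.92] M [ 1.646  1.106 -0.335] tau6 -0.384 grip [44. 30.] q6 0.271
```

Request:
send_rows(
  rows=[
    {"dx":0,"dy":0,"dz":0,"roll":-1,"jaw":1},
    {"dx":0,"dy":0,"dz":0,"roll":-1,"jaw":1},
    {"dx":0,"dy":0,"dz":0,"roll":0,"jaw":1},
    {"dx":0,"dy":0,"dz":0,"roll":0,"jaw":1},
  ],
)

```text
time_s: 12.58
ee_pos: [0.5468, -0.1383, 0.1004]
eef_rot: [-3.14, -0.0, 1.022]
force: [-3.7, 7.9, 6.2]
grip_width: 0.0439
grip_force: 30.0
```

```bash
python3 o.py
```

```text
t 12.58 pos [ 546.8 -138.3  100.4] yaw [-1.799e+02 -2.000e-02  5.854e+01] F [-3.71  7.94  6.16] M [ 1.646  1.166 -0.346] tau6 -0.45 grip [43.9 30. ] q6 0.236
```

Request:
send_rows(
  rows=[
    {"dx":0,"dy":0,"dz":0,"roll":-1,"jaw":1},
    {"dx":0,"dy":0,"dz":0,"roll":-0.5,"jaw":1},
    {"dx":0,"dy":0,"dz":0,"roll":0,"jaw":1},
    {"dx":0,"dy":0,"dz":0,"roll":0,"jaw":1},
  ],
)

```text
time_s: 12.92
ee_pos: [0.5468, -0.1383, 0.1004]
eef_rot: [-3.14, -0.0, 1.048]
force: [-3.7, 7.7, 7.0]
grip_width: 0.0436
grip_force: 30.0
```

```bash
python3 o.py
```

```text
t 12.92 pos [ 546.8 -138.3  100.4] yaw [-1.7989e+02 -2.0000e-02  6.0030e+01] F [-3.72  7.7   7.02] M [ 1.627  1.221 -0.409] tau6 -0.462 grip [43.6 30. ] q6 0.21
```

Request:
send_rows(
  rows=[
    {"dx":0,"dy":0,"dz":0,"roll":0,"jaw":1},
  ],
)

```text
time_s: 13.0
ee_pos: [0.5468, -0.1383, 0.1004]
eef_rot: [-3.14, -0.0, 1.048]
force: [-4.3, 7.7, 5.5]
grip_width: 0.0436
grip_force: 30.0
```

```bash
python3 o.py
```

```text
t 13.0 pos [ 546.8 -138.3  100.4] yaw [-1.7989e+02 -3.0000e-02  6.0030e+01] F [-4.29  7.73  5.55] M [ 1.649  1.229 -0.404] tau6 -0.419 grip [43.6 30. ] q6 0.21
```

Request:
send_rows(
  rows=[
    {"dx":0,"dy":0,"dz":0,"roll":-1,"jaw":1},
    {"dx":0,"dy":0,"dz":0,"roll":0,"jaw":1},
    {"dx":0,"dy":0,"dz":0,"roll":0,"jaw":1},
    {"dx":0,"dy":0,"dz":0,"roll":0,"jaw":1},
  ],
)

```text
time_s: 13.33
ee_pos: [0.5468, -0.1383, 0.1004]
eef_rot: [-3.14, -0.0, 1.065]
force: [-4.5, 7.9, 5.5]
grip_width: 0.0439
grip_force: 30.0
```

```bash
python3 o.py
```

```text
t 13.33 pos [ 546.8 -138.3  100.4] yaw [-1.7989e+02 -3.0000e-02  6.1030e+01] F [-4.5   7.89  5.47] M [ 1.521  1.237 -0.46 ] tau6 -0.457 grip [43.9 30. ] q6 0.192
```

Request:
send_rows(
  rows=[
    {"dx":0,"dy":0,"dz":0,"roll":2,"jaw":1},
    {"dx":0,"dy":0,"dz":0,"roll":2,"jaw":1},
    {"dx":0,"dy":0,"dz":0,"roll":2,"jaw":1},
    {"dx":0,"dy":0,"dz":0,"roll":2,"jaw":1},
    {"dx":0,"dy":0,"dz":0,"roll":2,"jaw":1},
    {"dx":0,"dy":0,"dz":0,"roll":2,"jaw":1},
    {"dx":0,"dy":0,"dz":0,"roll":2,"jaw":1},
    {"dx":0,"dy":0,"dz":0,"roll":0,"jaw":1},
    {"dx":0,"dy":0,"dz":0,"roll":0,"jaw":1},
  ],
)

```text
time_s: 14.08
ee_pos: [0.5469, -0.1383, 0.1005]
eef_rot: [-3.14, -0.0, 0.821]
force: [-3.8, 8.4, 5.0]
grip_width: 0.0437
grip_force: 30.0
```

```bash
python3 o.py
```

```text
t 14.08 pos [ 546.9 -138.3  100.5] yaw [-1.7991e+02 -1.0000e-02  4.7040e+01] F [-3.81  8.42  5.01] M [ 1.691  0.943 -0.016] tau6 0.164 grip [43.7 30. ] q6 0.436
```

Request:
send_rows(
  rows=[
    {"dx":0,"dy":0,"dz":0,"roll":2,"jaw":1},
    {"dx":0,"dy":0,"dz":0,"roll":2,"jaw":1},
    {"dx":0,"dy":0,"dz":0,"roll":2,"jaw":1},
    {"dx":0,"dy":0,"dz":0,"roll":1,"jaw":1},
    {"dx":0,"dy":0,"dz":0,"roll":0,"jaw":1},
    {"dx":0,"dy":0,"dz":0,"roll":0,"jaw":1},
  ],
)

```text
time_s: 14.58
ee_pos: [0.547, -0.1382, 0.1004]
eef_rot: [-3.14, -0.0, 0.699]
force: [-3.0, 7.8, 5.7]
grip_width: 0.0441
grip_force: 30.0
```

```bash
python3 o.py
```

```text
t 14.58 pos [ 547.  -138.2  100.4] yaw [-179.92   -0.     40.07] F [-2.96  7.81  5.72] M [1.811 0.822 0.274] tau6 0.331 grip [44.1 30. ] q6 0.558
```

Request:
send_rows(
  rows=[
    {"dx":0,"dy":0,"dz":0,"roll":2,"jaw":1},
    {"dx":0,"dy":0,"dz":0,"roll":2,"jaw":1},
    {"dx":0,"dy":0,"dz":0,"roll":2,"jaw":1},
    {"dx":0,"dy":0,"dz":0,"roll":1,"jaw":1},
    {"dx":0,"dy":0,"dz":0,"roll":0,"jaw":1},
    {"dx":0,"dy":0,"dz":0,"roll":0,"jaw":1},
  ],
)

```text
time_s: 15.08
ee_pos: [0.5471, -0.1385, 0.1005]
eef_rot: [-3.141, -0.0, 0.577]
force: [-2.2, 7.2, 3.9]
grip_width: 0.0437
grip_force: 30.0
```

```bash
python3 o.py
```

```text
t 15.08 pos [ 547.1 -138.5  100.5] yaw [-179.95   -0.     33.04] F [-2.24  7.24  3.86] M [ 1.403  0.617 -0.159] tau6 -0.061 grip [43.7 30. ] q6 0.681
```

Request:
send_rows(
  rows=[
    {"dx":0,"dy":0,"dz":0,"roll":2,"jaw":1},
    {"dx":0,"dy":0,"dz":0,"roll":2,"jaw":1},
    {"dx":0,"dy":0,"dz":0,"roll":2,"jaw":1},
    {"dx":0,"dy":0,"dz":0,"roll":1,"jaw":1},
    {"dx":0,"dy":0,"dz":0,"roll":0,"jaw":1},
    {"dx":0,"dy":0,"dz":0,"roll":0,"jaw":1},
  ],
)

```text
time_s: 15.58
ee_pos: [0.5472, -0.1386, 0.1005]
eef_rot: [-3.141, -0.0, 0.455]
force: [-0.9, 5.9, 4.0]
grip_width: 0.0439
grip_force: 30.0
```

```bash
python3 o.py
```

```text
t 15.58 pos [ 547.2 -138.6  100.5] yaw [-179.96   -0.     26.04] F [-0.89  5.95  4.  ] M [ 1.369  0.512 -0.022] tau6 0.075 grip [43.9 30. ] q6 0.803
```

Request:
send_rows(
  rows=[
    {"dx":0,"dy":0,"dz":0,"roll":2,"jaw":1},
    {"dx":0,"dy":0,"dz":0,"roll":2,"jaw":1},
    {"dx":0,"dy":0,"dz":0,"roll":2,"jaw":1},
    {"dx":0,"dy":0,"dz":0,"roll":1.5,"jaw":1},
    {"dx":0,"dy":0,"dz":0,"roll":0,"jaw":1},
    {"dx":0,"dy":0,"dz":0,"roll":0,"jaw":1},
  ],
)

```text
time_s: 16.08
ee_pos: [0.5473, -0.1386, 0.1005]
eef_rot: [-3.141, -0.0, 0.324]
force: [-0.7, 5.5, 3.5]
grip_width: 0.0441
grip_force: 30.0
```

```bash
python3 o.py
```

```text
t 16.08 pos [ 547.3 -138.6  100.5] yaw [-179.97   -0.     18.56] F [-0.7   5.52  3.51] M [1.308 0.347 0.28 ] tau6 0.376 grip [44.1 30. ] q6 0.933
```

Request:
send_rows(
  rows=[
    {"dx":0,"dy":0,"dz":0,"roll":2,"jaw":1},
    {"dx":0,"dy":0,"dz":0,"roll":2,"jaw":1},
    {"dx":0,"dy":0,"dz":0,"roll":2,"jaw":1},
    {"dx":0,"dy":0,"dz":0,"roll":1,"jaw":1},
    {"dx":0,"dy":0,"dz":0,"roll":0,"jaw":1},
    {"dx":0,"dy":0,"dz":0,"roll":0,"jaw":1},
  ],
)

```text
time_s: 16.58
ee_pos: [0.5473, -0.1389, 0.1004]
eef_rot: [-3.141, -0.0, 0.204]
force: [-0.8, 5.2, 6.9]
grip_width: 0.044
grip_force: 30.0
```

```bash
python3 o.py
```

```text
t 16.58 pos [ 547.3 -138.9  100.4] yaw [-179.99   -0.     11.67] F [-0.79  5.17  6.88] M [ 1.182  0.491 -0.227] tau6 -0.021 grip [44. 30.] q6 1.054
```

Request:
send_rows(
  rows=[
    {"dx":0,"dy":0,"dz":0,"roll":2,"jaw":1},
    {"dx":0,"dy":0,"dz":0,"roll":2,"jaw":1},
    {"dx":0,"dy":0,"dz":0,"roll":2,"jaw":1},
    {"dx":0,"dy":0,"dz":0,"roll":1,"jaw":1},
    {"dx":0,"dy":0,"dz":0,"roll":0,"jaw":1},
    {"dx":0,"dy":0,"dz":0,"roll":0,"jaw":1},
  ],
)

```text
time_s: 17.08
ee_pos: [0.5473, -0.139, 0.1004]
eef_rot: [-3.142, 0.0, 0.083]
force: [-0.7, 4.5, 3.3]
grip_width: 0.0436
grip_force: 30.0
```

```bash
python3 o.py
```

```text
t 17.08 pos [ 547.3 -139.   100.4] yaw [-180.      0.      4.73] F [-0.73  4.48  3.32] M [ 1.026  0.223 -0.007] tau6 0.126 grip [43.6 30. ] q6 1.175
```

Request:
send_rows(
  rows=[
    {"dx":0,"dy":0,"dz":0,"roll":2,"jaw":1},
    {"dx":0,"dy":0,"dz":0,"roll":2,"jaw":1},
    {"dx":0,"dy":0,"dz":0,"roll":2,"jaw":1},
    {"dx":0,"dy":0,"dz":0,"roll":1.5,"jaw":1},
    {"dx":0,"dy":0,"dz":0,"roll":0,"jaw":1},
    {"dx":0,"dy":0,"dz":0,"roll":0,"jaw":1},
  ],
)

```text
time_s: 17.58
ee_pos: [0.5474, -0.139, 0.1005]
eef_rot: [3.141, -0.0, -0.048]
force: [0.1, 4.3, 3.0]
grip_width: 0.0438
grip_force: 30.0
```

```bash
python3 o.py
```

```text
t 17.58 pos [ 547.4 -139.   100.5] yaw [ 1.7999e+02 -1.0000e-02 -2.7300e+00] F [0.13 4.29 3.04] M [0.926 0.135 0.242] tau6 0.44 grip [43.8 30. ] q6 1.305
```

Request:
send_rows(
  rows=[
    {"dx":0,"dy":0,"dz":0,"roll":2,"jaw":1},
    {"dx":0,"dy":0,"dz":0,"roll":2,"jaw":1},
    {"dx":0,"dy":0,"dz":0,"roll":2,"jaw":1},
    {"dx":0,"dy":0,"dz":0,"roll":1,"jaw":1},
    {"dx":0,"dy":0,"dz":0,"roll":0,"jaw":1},
    {"dx":0,"dy":0,"dz":0,"roll":0,"jaw":1},
  ],
)

```text
time_s: 18.08
ee_pos: [0.5473, -0.1393, 0.1004]
eef_rot: [3.141, -0.0, -0.17]
force: [0.1, 0.3, 1.3]
grip_width: 0.0437
grip_force: 30.0
```

```bash
python3 o.py
```

```text
t 18.08 pos [ 547.3 -139.3  100.4] yaw [ 1.7998e+02 -1.0000e-02 -9.7700e+00] F [0.12 0.3  1.29] M [ 0.281  0.15  -0.179] tau6 -0.022 grip [43.7 30. ] q6 1.427
```

Request:
send_rows(
  rows=[
    {"dx":0,"dy":0,"dz":0,"roll":2,"jaw":1},
    {"dx":0,"dy":0,"dz":0,"roll":2,"jaw":1},
    {"dx":0,"dy":0,"dz":0,"roll":2,"jaw":1},
    {"dx":0,"dy":0,"dz":0,"roll":1,"jaw":1},
    {"dx":0,"dy":0,"dz":0,"roll":0,"jaw":1},
    {"dx":0,"dy":0,"dz":0,"roll":0,"jaw":1},
  ],
)

```text
time_s: 18.58
ee_pos: [0.5472, -0.1393, 0.1005]
eef_rot: [3.141, -0.0, -0.292]
force: [-0.3, -1.1, 1.3]
grip_width: 0.0441
grip_force: 30.0
```

```bash
python3 o.py
```

```text
t 18.58 pos [ 547.2 -139.3  100.5] yaw [ 1.7998e+02 -1.0000e-02 -1.6750e+01] F [-0.34 -1.15  1.25] M [-0.175  0.257 -0.044] tau6 0.126 grip [44.1 30. ] q6 1.549
```

Three clicks done; now the fourth.

Request:
send_rows(
  rows=[
    {"dx":0,"dy":0,"dz":0,"roll":2,"jaw":1},
    {"dx":0,"dy":0,"dz":0,"roll":2,"jaw":1},
    {"dx":0,"dy":0,"dz":0,"roll":2,"jaw":1},
    {"dx":0,"dy":0,"dz":0,"roll":1.5,"jaw":1},
    {"dx":0,"dy":0,"dz":0,"roll":0,"jaw":1},
    {"dx":0,"dy":0,"dz":0,"roll":0,"jaw":1},
  ],
)

```text
time_s: 19.08
ee_pos: [0.5473, -0.1393, 0.1005]
eef_rot: [3.141, -0.0, -0.423]
force: [-0.7, -2.3, 2.4]
grip_width: 0.0436
grip_force: 30.0
```

```bash
python3 o.py
```

```text
t 19.08 pos [ 547.3 -139.3  100.5] yaw [ 1.7997e+02 -2.0000e-02 -2.4220e+01] F [-0.67 -2.3   2.43] M [-0.507  0.245  0.244] tau6 0.444 grip [43.6 30. ] q6 1.68
```

Request:
send_rows(
  rows=[
    {"dx":0,"dy":0,"dz":0,"roll":2,"jaw":1},
    {"dx":0,"dy":0,"dz":0,"roll":2,"jaw":1},
    {"dx":0,"dy":0,"dz":0,"roll":2,"jaw":1},
    {"dx":0,"dy":0,"dz":0,"roll":1,"jaw":1},
    {"dx":0,"dy":0,"dz":0,"roll":0,"jaw":1},
    {"dx":0,"dy":0,"dz":0,"roll":0,"jaw":1},
  ],
)

```text
time_s: 19.58
ee_pos: [0.5471, -0.1395, 0.1004]
eef_rot: [3.141, -0.0, -0.546]
force: [-1.1, -4.3, 3.7]
grip_width: 0.0438
grip_force: 30.0
```

```bash
python3 o.py
```

```text
t 19.58 pos [ 547.1 -139.5  100.4] yaw [179.96  -0.   -31.27] F [-1.06 -4.27  3.69] M [-0.999  0.561 -0.189] tau6 -0.02 grip [43.8 30. ] q6 1.803
```

Request:
send_rows(
  rows=[
    {"dx":0,"dy":0,"dz":0,"roll":2,"jaw":1},
    {"dx":0,"dy":0,"dz":0,"roll":2,"jaw":1},
    {"dx":0,"dy":0,"dz":0,"roll":2,"jaw":1},
    {"dx":0,"dy":0,"dz":0,"roll":1,"jaw":1},
    {"dx":0,"dy":0,"dz":0,"roll":0,"jaw":1},
    {"dx":0,"dy":0,"dz":0,"roll":0,"jaw":1},
  ],
)

```text
time_s: 20.08
ee_pos: [0.547, -0.1395, 0.1005]
eef_rot: [3.141, -0.0, -0.668]
force: [-3.5, -6.1, 2.8]
grip_width: 0.044
grip_force: 30.0
```

```bash
python3 o.py
```

```text
t 20.08 pos [ 547.  -139.5  100.5] yaw [179.95  -0.   -38.27] F [-3.51 -6.09  2.8 ] M [-1.076  0.724  0.002] tau6 0.092 grip [44. 30.] q6 1.925
```

Request:
send_rows(
  rows=[
    {"dx":0,"dy":0,"dz":0,"roll":0,"jaw":-1},
    {"dx":0,"dy":0,"dz":0,"roll":0,"jaw":-1},
    {"dx":0,"dy":0,"dz":0,"roll":0,"jaw":-1},
    {"dx":0,"dy":0,"dz":0,"roll":0,"jaw":-1},
    {"dx":0,"dy":0,"dz":0,"roll":0,"jaw":-1},
    {"dx":0,"dy":0,"dz":-15,"roll":0,"jaw":-1},
    {"dx":0,"dy":0,"dz":-30,"roll":0,"jaw":-1},
    {"dx":0,"dy":0,"dz":-30,"roll":0,"jaw":-1},
    {"dx":0,"dy":0,"dz":-25,"roll":0,"jaw":-1},
    {"dx":0,"dy":0,"dz":0,"roll":-6.8,"jaw":1},
    {"dx":0,"dy":0,"dz":0,"roll":-6.8,"jaw":1},
    {"dx":0,"dy":0,"dz":0,"roll":-6.8,"jaw":1},
  ],
)

```text
time_s: 21.08
ee_pos: [0.5473, -0.1389, 0.2008]
eef_rot: [-3.141, -0.001, -0.307]
force: [-0.2, 1.1, 1.0]
grip_width: 0.0777
grip_force: 0.0
```

Request:
send_rows(
  rows=[
    {"dx":0,"dy":0,"dz":0,"roll":-6.8,"jaw":1},
    {"dx":0,"dy":0,"dz":0,"roll":-6.8,"jaw":1},
    {"dx":0,"dy":0,"dz":0,"roll":-6.8,"jaw":1},
    {"dx":0,"dy":0,"dz":0,"roll":-6.8,"jaw":1},
    {"dx":-15,"dy":28,"dz":0,"roll":0,"jaw":1},
    {"dx":-15,"dy":28,"dz":0,"roll":0,"jaw":1},
    {"dx":-15,"dy":28,"dz":0,"roll":0,"jaw":1},
    {"dx":-15,"dy":28,"dz":0,"roll":0,"jaw":1},
    {"dx":-5,"dy":28,"dz":0,"roll":0,"jaw":1},
    {"dx":0,"dy":0,"dz":0,"roll":0,"jaw":1},
    {"dx":0,"dy":0,"dz":0,"roll":0,"jaw":1},
  ],
)

```text
time_s: 22.0
ee_pos: [0.5053, -0.2885, 0.2001]
eef_rot: [-3.141, 0.0, 0.16]
force: [0.2, 1.2, 0.0]
grip_width: 0.0041
grip_force: 0.0
```

```bash
python3 o.py; python3 - <<'E'
from h import *
c=camera("wrist"); save(c,"wrist3"); w=world(c); f=c["frame"].astype(int)
m=(f[...,0]>110)&(f[...,1]<70)&(f[...,2]<70)&(w[...,2]>.1)&(abs(w[...,0]-.55)<.08)&(abs(w[...,1]+.28)<.06)
print(m.sum(), w[m].mean(0),w[m].min(0),w[m].max(0))
E
```

```text
t 22.0 pos [ 505.3 -288.5  200.1] yaw [-1.7997e+02  1.0000e-02  9.1600e+00] F [0.22 1.22 0.03] M [-0.023  0.133  0.058] tau6 -0.274 grip [4.1 0. ] q6 0.829
434 [ 0.54817854 -0.28100872  0.14185366] [ 0.53697341 -0.28838243  0.12960148] [ 0.55863835 -0.27381468  0.14839906]
```

View pics/wrist3.png

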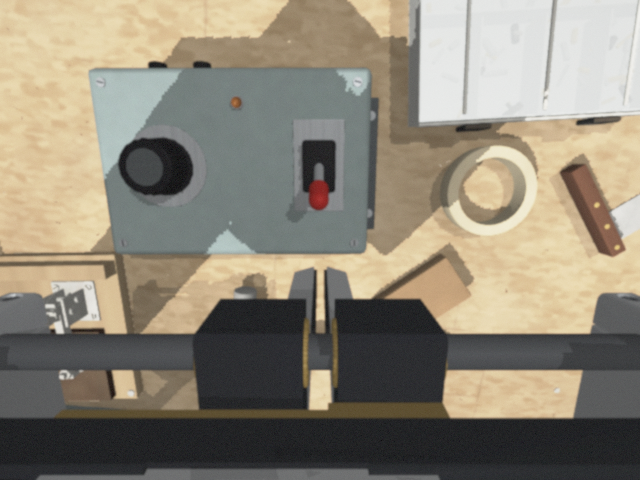

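Request:
send_rows(
  rows=[
    {"dx":0,"dy":0,"dz":30,"roll":0,"jaw":1},
    {"dx":0,"dy":0,"dz":30,"roll":0,"jaw":1},
    {"dx":0,"dy":0,"dz":14,"roll":0,"jaw":1},
    {"dx":10,"dy":0,"dz":0,"roll":0,"jaw":1},
    {"dx":8,"dy":0,"dz":0,"roll":0,"jaw":1},
    {"dx":8,"dy":0,"dz":0,"roll":0,"jaw":1},
    {"dx":8,"dy":0,"dz":0,"roll":0,"jaw":1},
    {"dx":8,"dy":0,"dz":0,"roll":0,"jaw":1},
    {"dx":6,"dy":0,"dz":0,"roll":0,"jaw":1},
    {"dx":6,"dy":0,"dz":0,"roll":0,"jaw":1},
    {"dx":3,"dy":0,"dz":0,"roll":0,"jaw":1},
    {"dx":0,"dy":0,"dz":0,"roll":0,"jaw":1},
  ],
)

```text
time_s: 23.05
ee_pos: [0.5624, -0.2783, 0.1264]
eef_rot: [-3.142, -0.0, 0.162]
force: [-0.3, -0.1, -0.4]
grip_width: 0.0002
grip_force: 0.0
```

Request:
send_rows(
  rows=[
    {"dx":2,"dy":0,"dz":0,"roll":0,"jaw":1},
    {"dx":1,"dy":0,"dz":0,"roll":0,"jaw":1},
    {"dx":0,"dy":0,"dz":0,"roll":0,"jaw":1},
  ],
)

```text
time_s: 23.3
ee_pos: [0.5649, -0.2781, 0.1265]
eef_rot: [3.142, -0.0, 0.162]
force: [-0.0, 0.2, -0.1]
grip_width: 0.0001
grip_force: 0.0
```

Request:
send_rows(
  rows=[
    {"dx":2,"dy":0,"dz":0,"roll":0,"jaw":1},
    {"dx":0,"dy":0,"dz":0,"roll":0,"jaw":1},
  ],
)

```text
time_s: 23.47
ee_pos: [0.567, -0.2777, 0.1265]
eef_rot: [3.142, -0.0, 0.162]
force: [0.3, 1.2, 0.2]
grip_width: 0.0005
grip_force: 0.0
```

```bash
python3 - <<'E'
from h import *
c=camera("side"); w=world(c); f=c["frame"].astype(int)
m=(f[...,0]>110)&(f[...,1]<70)&(f[...,2]<70)&(w[...,2]>.1)&(abs(w[...,0]-.57)<.08)&(abs(w[...,1]+.28)<.06)
print(m.sum(), w[m].mean(0) if m.any() else 0,w[m].min(0),w[m].max(0))
r=c["frame"][200:350,250:430]
cv2.imwrite("pics/side2.png",cv2.resize(r,None,fx=4,fy=4)[:,:,::-1])
E
```

```text
56 [ 0.54519987 -0.28809342  0.13816641] [ 0.53773502 -0.29280947  0.12658538] [ 0.55435274 -0.28197649  0.14642393]
```

View pics/side2.png

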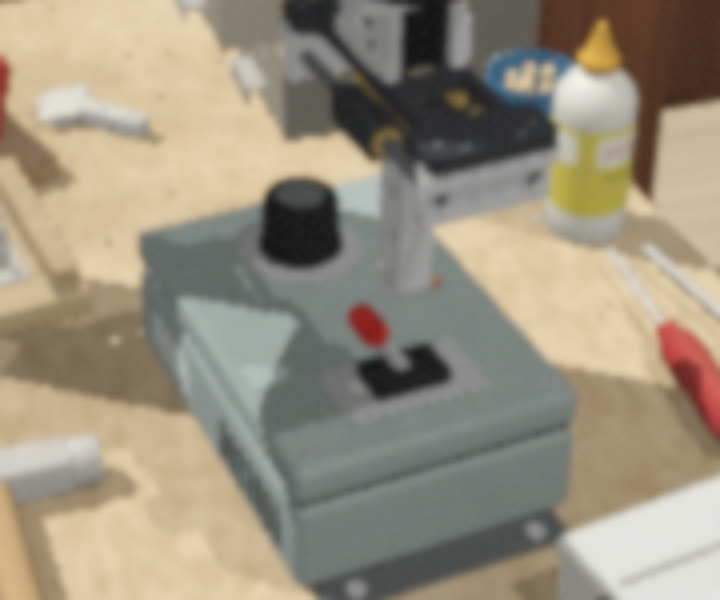

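```bash
python3 - <<'E'
from h import *
c=camera("side"); w=world(c)
# crop px (410,y)->full
for (u,v) in [(400,280),(410,250),(425,230),(392,270),(370,325),(300,210)]:
    print(u,v,np.round(w[200+v//4,250+u//4],4))
K=np.array(c["camera_matrix"],float)
o=get_obs(); p,_=cv2.projectPoints(np.array([o["ee_pos"]]),np.array(c["rvec"],float),np.array(c["tvec"],float),K,None)
print(o["ee_pos"],(p.ravel()-[250,200])*4)
c=camera("top"); save(c,"top2"); cv2.imwrite("pics/top2.png",cv2.resize(c["frame"][190:310,270:430],None,fx=4,fy=4)[:,:,::-1])
E
```

```text
400 280 [ 0.5614 -0.2926  0.1663]
410 250 [ 0.5652 -0.2927  0.1858]
425 230 [ 0.5498 -0.362   0.2456]
392 270 [ 0.5598 -0.2837  0.1681]
370 325 [ 0.5452 -0.2906  0.1397]
300 210 [ 0.5432 -0.1556  0.1273]
[ 0.56683508 -0.27768774  0.12645957] [399.76509292 323.56277414]
```

View pics/top2.png

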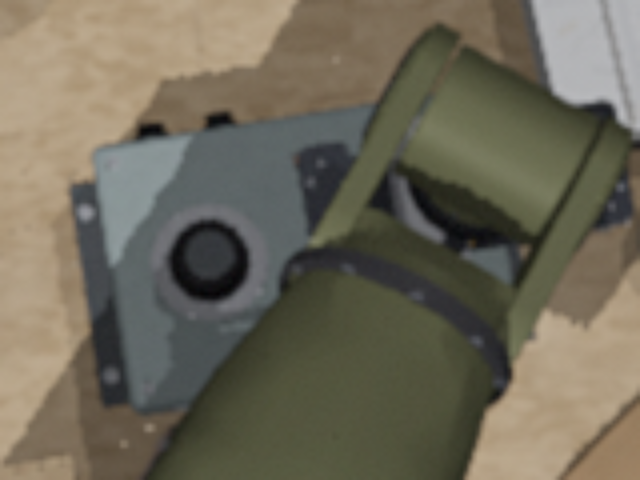

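```bash
python3 - <<'E'
from h import *
c=camera("side"); w=world(c)
print("col, rows: x y z (mm)")
for u in (350,352,355,357):
    for v in range(262,292,2): print(u,v,np.round(w[v,u]*1000).astype(int),c["frame"][v,u])
o=get_obs(); print(o["grip_width"],o["qpos"],o["ee_pos"])
E
```

```text
col, rows: x y z (mm)
350 262 [ 561 -293  186] [142 142 141]
350 264 [ 561 -293  182] [140 140 139]
350 266 [ 561 -294  177] [138 138 136]
350 268 [ 561 -293  171] [143 142 141]
350 270 [ 561 -293  166] [143 142 140]
350 272 [ 561 -293  162] [139 139 137]
350 274 [ 563 -290  154] [122 129 124]
350 276 [ 589 -210   87] [123 133 128]
350 278 [ 586 -218   88] [125 134 130]
350 280 [ 585 -222   85] [125 133 130]
350 282 [ 581 -234   89] [123 132 126]
350 284 [ 579 -240   88] [120 130 125]
350 286 [ 579 -243   85] [108 116 111]
350 288 [ 567 -278  107] [103 105 102]
350 290 [ 566 -282  106] [127 127 126]
352 262 [ 564 -295  187] [143 142 141]
352 264 [ 565 -294  181] [143 143 141]
352 266 [ 566 -292  175] [144 144 143]
352 268 [ 565 -293  171] [150 149 148]
352 270 [ 566 -292  165] [150 150 148]
352 272 [ 566 -292  160] [146 145 144]
352 274 [ 595 -205   88] [125 132 127]
352 276 [ 593 -212   88] [125 134 129]
352 278 [ 592 -215   85] [125 133 129]
352 280 [ 589 -225   87] [124 132 129]
352 282 [ 586 -235   89] [124 134 128]
352 284 [ 583 -243   90] [120 129 124]
352 286 [ 582 -248   88] 
[... 696 characters left out ...]
147]
357 264 [ 576 -292  178] [147 149 147]
357 266 [ 578 -288  171] [145 148 146]
357 268 [ 577 -290  167] [147 145 141]
357 270 [ 578 -289  161] [148 137 128]
357 272 [ 608 -203   90] [126 125 119]
357 274 [ 607 -206   87] [124 132 128]
357 276 [ 604 -214   87] [126 135 130]
357 278 [ 604 -217   84] [125 133 128]
357 280 [ 601 -226   85] [123 133 127]
357 282 [ 597 -238   89] [125 133 128]
357 284 [ 594 -245   89] [121 129 124]
357 286 [ 588 -265   99] [81 84 82]
357 288 [ 586 -271   99] [38 36 37]
357 290 [ 583 -280  100] [30 27 30]
0.0005617127937800951 [-5.13561671e-01  5.27612607e-01  1.33667035e+00 -2.73104661e-06
  1.27728217e+00  8.95570650e-01] [ 0.56681023 -0.2776862   0.12646957]
```

Request:
send_rows(
  rows=[
    {"dx":-20,"dy":0,"dz":0,"roll":0,"jaw":1},
    {"dx":-25,"dy":0,"dz":0,"roll":0,"jaw":1},
    {"dx":-17,"dy":0,"dz":0,"roll":0,"jaw":1},
    {"dx":0,"dy":0,"dz":0,"roll":0,"jaw":1},
    {"dx":0,"dy":0,"dz":12,"roll":0,"jaw":1},
    {"dx":0,"dy":0,"dz":10,"roll":0,"jaw":1},
    {"dx":8,"dy":0,"dz":0,"roll":0,"jaw":1},
    {"dx":8,"dy":0,"dz":0,"roll":0,"jaw":1},
    {"dx":6,"dy":0,"dz":0,"roll":0,"jaw":1},
    {"dx":6,"dy":0,"dz":0,"roll":0,"jaw":1},
    {"dx":6,"dy":0,"dz":0,"roll":0,"jaw":1},
  ],
)

```text
time_s: 24.58
ee_pos: [0.5399, -0.2821, 0.1047]
eef_rot: [3.141, 0.001, 0.162]
force: [-5.3, 0.7, 4.5]
grip_width: 0.0007
grip_force: 2.6
```

```bash
python3 o.py; python3 - <<'E'
from h import *
c=camera("side"); w=world(c); f=c["frame"].astype(int)
m=(f[...,0]>110)&(f[...,1]<70)&(f[...,2]<70)&(w[...,2]>.1)&(abs(w[...,0]-.57)<.08)&(abs(w[...,1]+.28)<.06)
print(m.sum(), w[m].mean(0) if m.any() else 0)
r=c["frame"][200:350,250:430]
cv2.imwrite("pics/side3.png",cv2.resize(r,None,fx=4,fy=4)[:,:,::-1])
E
```

```text
t 24.58 pos [ 539.9 -282.1  104.7] yaw [1.7999e+02 3.0000e-02 9.2900e+00] F [-5.27  0.66  4.46] M [-0.083  1.039  0.021] tau6 -0.137 grip [0.7 2.6] q6 0.868
29 [ 0.55955064 -0.2874525   0.14002989]
```

View pics/side3.png

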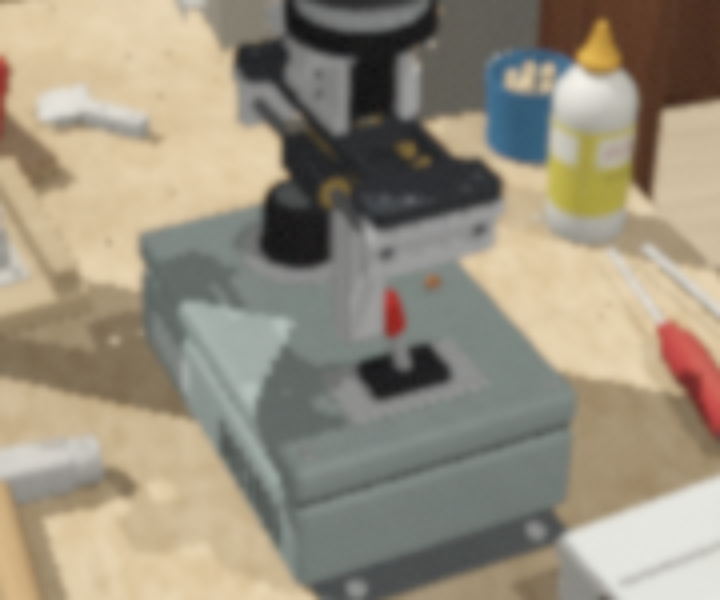

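Request:
send_rows(
  rows=[
    {"dx":6,"dy":0,"dz":0,"roll":0,"jaw":1},
    {"dx":6,"dy":0,"dz":0,"roll":0,"jaw":1},
    {"dx":6,"dy":0,"dz":0,"roll":0,"jaw":1},
    {"dx":5,"dy":0,"dz":0,"roll":0,"jaw":1},
    {"dx":3,"dy":0,"dz":0,"roll":0,"jaw":1},
    {"dx":0,"dy":0,"dz":0,"roll":0,"jaw":1},
  ],
)

```text
time_s: 25.13
ee_pos: [0.5654, -0.2777, 0.1041]
eef_rot: [-3.141, -0.0, 0.162]
force: [-0.9, 1.2, -0.3]
grip_width: 0.0003
grip_force: 0.4
```

Request:
send_rows(
  rows=[
    {"dx":3,"dy":0,"dz":0,"roll":0,"jaw":1},
    {"dx":0,"dy":0,"dz":0,"roll":0,"jaw":1},
  ],
)

```text
time_s: 25.3
ee_pos: [0.5677, -0.2773, 0.1039]
eef_rot: [-3.141, 0.001, 0.162]
force: [-2.9, 1.1, -1.3]
grip_width: 0.0007
grip_force: 1.5
```

```bash
cat > lev.py <<'E'
from h import *
c=camera("side"); w=world(c); f=c["frame"].astype(int)
m=(f[...,0]>110)&(f[...,1]<70)&(f[...,2]<70)&(w[...,2]>.1)&(abs(w[...,0]-.57)<.08)&(abs(w[...,1]+.28)<.06)
print(m.sum(), w[m].mean(0) if m.any() else 0, w[m].max(0))
E
python3 o.py; python3 lev.py
```

```text
t 25.3 pos [ 567.7 -277.3  103.9] yaw [-1.7996e+02  5.0000e-02  9.2700e+00] F [-2.89  1.15 -1.33] M [ 0.074  0.755 -0.044] tau6 0.057 grip [0.7 1.5] q6 0.897
40 [ 0.58865236 -0.28103157  0.13976063] [ 0.59485836 -0.27415796  0.14769896]
```

Request:
send_rows(
  rows=[
    {"dx":3,"dy":0,"dz":0,"roll":0,"jaw":1},
    {"dx":0,"dy":0,"dz":0,"roll":0,"jaw":1},
  ],
)

```text
time_s: 25.52
ee_pos: [0.5699, -0.2771, 0.1041]
eef_rot: [-3.141, 0.003, 0.162]
force: [-8.8, -0.4, 1.0]
grip_width: 0.0007
grip_force: 4.7
```

Request:
send_rows(
  rows=[
    {"dx":2,"dy":0,"dz":0,"roll":0,"jaw":1},
    {"dx":0,"dy":0,"dz":0,"roll":0,"jaw":1},
  ],
)

```text
time_s: 25.68
ee_pos: [0.5704, -0.277, 0.104]
eef_rot: [-3.14, 0.006, 0.161]
force: [-19.4, -0.8, 3.7]
grip_width: 0.0005
grip_force: 10.1
```

Request:
send_rows(
  rows=[
    {"dx":2,"dy":0,"dz":0,"roll":0,"jaw":1},
    {"dx":0,"dy":0,"dz":0,"roll":0,"jaw":1},
  ],
)

```text
time_s: 25.85
ee_pos: [0.5707, -0.277, 0.1039]
eef_rot: [-3.139, 0.01, 0.161]
force: [-33.1, -0.8, 9.3]
grip_width: 0.0006
grip_force: 16.0
```

```bash
python3 o.py; python3 lev.py
```

```text
t 25.85 pos [ 570.7 -277.   103.9] yaw [-179.85    0.55    9.22] F [-33.05  -0.85   9.32] M [-0.21   6.508  0.084] tau6 0.086 grip [ 0.6 16. ] q6 0.904
35 [ 0.59160953 -0.28123059  0.1388981 ] [ 0.59763004 -0.27374889  0.14737533]
```

Request:
send_rows(
  rows=[
    {"dx":-8,"dy":0,"dz":0,"roll":0,"jaw":1},
    {"dx":-12,"dy":0,"dz":0,"roll":0,"jaw":1},
    {"dx":0,"dy":0,"dz":-20,"roll":0,"jaw":1},
    {"dx":0,"dy":0,"dz":-35,"roll":0,"jaw":1},
    {"dx":0,"dy":0,"dz":-35,"roll":0,"jaw":1},
    {"dx":-35,"dy":0,"dz":-35,"roll":0,"jaw":1},
    {"dx":-35,"dy":0,"dz":0,"roll":0,"jaw":1},
    {"dx":-35,"dy":0,"dz":0,"roll":0,"jaw":1},
    {"dx":0,"dy":0,"dz":0,"roll":0,"jaw":1},
    {"dx":0,"dy":0,"dz":0,"roll":0,"jaw":1},
  ],
)

```text
time_s: 26.73
ee_pos: [0.4565, -0.2961, 0.2251]
eef_rot: [3.14, -0.002, 0.16]
force: [1.3, -0.4, -0.2]
grip_width: 0.0008
grip_force: 0.0
```

```bash
python3 o.py; python3 lev.py; python3 - <<'E'
from h import *
c=camera("side"); cv2.imwrite("pics/side4.png",cv2.resize(c["frame"][200:350,250:430],None,fx=4,fy=4)[:,:,::-1])
E
```

```text
t 26.73 pos [ 456.5 -296.1  225.1] yaw [ 1.7991e+02 -1.3000e-01  9.1700e+00] F [ 1.31 -0.4  -0.24] M [0.01  0.162 0.044] tau6 -0.28 grip [0.8 0. ] q6 0.768
62 [ 0.58825685 -0.28000343  0.13619664] [ 0.59737648 -0.27358984  0.14694354]
```

View pics/side4.png

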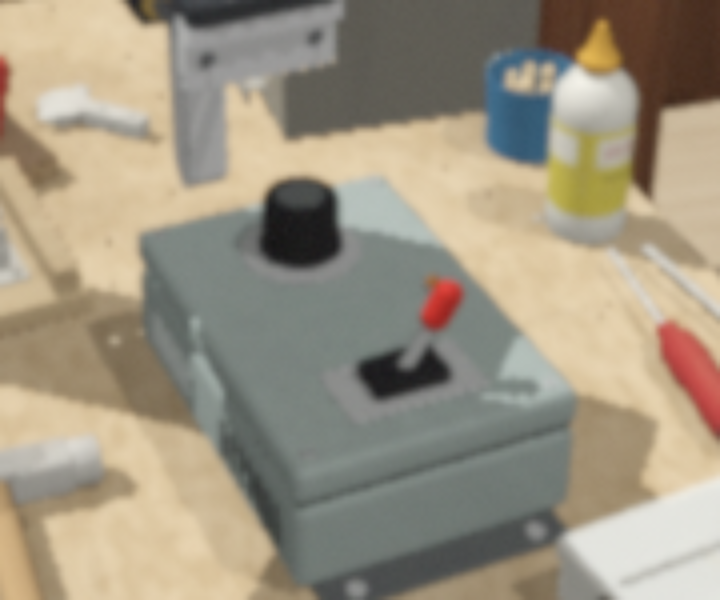

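```bash
python3 -c "
from station import *
print(hand_in())"
```

```text
the job is handed in; nothing more can be done
None
```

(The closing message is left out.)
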